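Close the vented parts tin and take its outer lid away

ROBOT

A 6-joint arm with a two-finger parallel gripper is mounted at the origin on the work surface. World frame = base frame: x ahead of the robot, y to its left, z up, the work surface at z = 0. Lengths are in mm, angles in rad, forces in N, time in s.
With the tool pointing down it reaches from about 375 to 900 mm from the base axis. Payload 3.1 kg.
Tool frame: the origin (TCP) lies midway between the tips of the shut fingers; the grasp point (between the pads) lies 19 mm behind it (grip_point_offset is the distance from the TCP to the grasp point, in mm); x points along the fingers, y is the direction in which the jaws open and shut, and the axes are right-handed (so a half turn about x gives the same grasp; the last joint's range is limited). The gripper opens to 87 mm and grips with 3 to 60 N. Pads are 19 mm wide; open, the fingers measure 117 mm over their backs; the gripper's body (75 mm by 190 mm) begins 51 mm behind the grasp point.
Start: joints at [1.085, 0.527, 1.433, -0, 1.181, -0.178], TCP at [189.311, 595.616, 222.548] pointing down, gripper open.
Joint ranges: [-3.08, 3.08], [-0.75, 2.2], [0.22, 2.44], [-1.43, 4.57], [0, 2.65], [-2.85, 2.85]. Speed limits (rad/s): [2.79, 2.79, 3.14, 3.14, 3.14, 3.14].

INTERFACE

Orientations are given as a rotation vector (axis times angle).
In Python, from cell import get_state, grab_frame, close_job, trace, pinpoint, grip_point_offset gives the robot as it stands. The module is installed in compiled form; this text tells all that it offers.
- The arm moves only by the tool send_rows, never from a script. Its argument "steps" is one flat list of numbers, 7 for each row, row after row: the shift along the tool's x, y, z in m, then the turn, a rotation vector about the tool's x, y, z in degrees, then the finger opening in m, from 0 to 0.087. In form: [tx, ty, tz, rx, ry, rz, gripper, tx, ty, tz, rx, ry, rz, gripper, ...]. A call has 1 to 12 rows; each row shifts and turns the commanded pose from where the row before left it, along the tool's axes as they then stand; what a row does not reach is not made up. A row lasts 1/8 s, in which the tool goes at most 62.5 mm and 10.7 degrees, less where a joint would pass 70% of its speed; a pose out of reach is approached as far as the arm can. A call is refused whole if a number of a shift passes 0.0625 or a number of a turn 10.7, either way. A call with a gripper value outside its range is refused whole. The fingers move at their own pace and stop on an object; "grip_force" is the grip in N (left out, the last holds). Time passes only in rows, so rows that do not move let the fingers close. It gives the time, the measured TCP pose, the force and the opening at its end, in the units of the state.
- get_state(): the state, without advancing time (a new reading comes with each control period).
- grab_frame(name): name is "scene" or "side" or "wrist"; returns a dict with "img" (420x560x3 uint8, red, green, blue), "fx", "fy", "cx", "cy" (pixels), "R" (3x3) and "t" (3): a world point X has camera coordinates R X + t. Camera axes: x right, y down, z forward; pixel columns grow to the right and rows downward; lengths in mm; the calibration is good to about 2 mm. A picture is of the moment at which its call begins. There is no depth.
- close_job(): hands the job in, once; it reports no verdict.
Trained networks look in a picture, given as the dict that the camera call returned (one of the last four; its "shot" number tells which), for a name from the list of things; names that differ only in an ending like _2 or _b are one class to them, and where a whole thing is asked for, a point or a joint stands for the part that bears it (a point fixed in the world has none). Each returns a list of dicts, best first, with "p" (0 to 1); they miss things now and then, are a little off and sometimes report something else, mostly with a low value. They report only what shows in the picture. A call takes as long as a camera call. They do not tell look-alikes from the thing itself.
- trace(query, picture): "mask" (420x560 bool, what is visible of it).
- pinpoint(query, picture): "centre" ([x, y, z] in mm, in world coordinates, good to about 4 mm: a listed point, or the origin of a listed thing).
The state is a dict: "clock": time; "joint_pos": joint angles; "qvel": joint speeds; "tau": joint torques, N m; "ee_pos": TCP position; "tcp_rot": TCP orientation; "ft_force": force on the tool from outside, world axes, zero at the start; "torque": the same for the moment, N m; "opening": finger opening in mm.
Only numpy, scipy, OpenCV 4.12 (cv2) and the standard library are available. Lean on these libraries where they do the work, as an engineer would, in place of code of your own. Each camera call takes 0.05 s, during which the arm holds its last target. There are 200 camera calls.

TASK

Unscrew the winged vent cap beside the parts tin anticlockwise (seen from above) to its stop, so that air can escape; then carry the two nested lids together onto the tin by the inner lid's tall knob, lower them gently until the inner lid sits fully home on the rim, and let go. Then take the outer lid alone by its collar, lift it straight up and finish still holding it level and still over the tin, well clear above the knob, with the inner lid left home and undisturbed and the cap left open. The outer lid must not come off the inner one before that lid is home; leave the other things on the bench where they are.

Things in the scene. Friction and masses are not known exactly. Their poses are not given: they have to be found in the camera images.
- tin: Open round aluminium tin fixed to the bench, left or right of the midline: outer diameter 100 mm, 60 mm high, bore 92 mm. Origin: centre of its underside, on the bench, z up. A vent neck stands 95 mm from its axis along its own -x (roughly towards the robot), joined by a short tube. Small parts inside are not to be handled.
- vent_grip (a point): Mid-wing point on the axis of the winged cap on the vent neck, 72 mm above the bench. Cap: steel disc 38 mm diameter, 50 to 62 mm above the bench; on it one straight wing (flat bar) 44 mm long, 10 mm thick, from 62 to 82 mm above the bench. Site x runs along the wing, y across it, z up; it turns with the cap.
- vent_cap (a joint): Angle of the captive vent cap (rad), growing anticlockwise seen from above: stops at 0 (shut, wing in line with the tin's axis) and 1.3 (open). Starts between 0 and 0.2. Light friction of 0.06 N m; it stays where left and does not rise or come off.
- inner_lid: Loose round steel inner lid, about 0.2 kg, standing on the bench under the outer lid. Origin: centre of its plug's underside, z up. Heights from there: plug 84 mm diameter 0 to 12 mm, flange 100 mm diameter 12 to 17 mm (rests on the tin's rim), stem 14 mm diameter to 46 mm, then the knob. Home in the tin, the origin is 48 mm above the bench on the tin's axis.
- knob (a point): Centre of the inner lid's tall knob: upright cylinder, 20 mm diameter, 26 mm high (46 to 72 mm above the inner lid's origin; this point is at 59 mm). It sticks up through the outer lid's collar: nested, its underside is 5 mm and its top 31 mm above the collar's top. Lifting it carries both lids.
- outer_lid: Loose aluminium outer lid, about 0.18 kg, resting on the inner lid's flange with its origin 17 mm above the inner lid's. Origin: centre of the underside of its plate, z up. Plate 112 mm diameter, 0 to 4 mm, with a central 32 mm hole for the knob; a skirt of 104 mm inner diameter hangs 4 mm below it, round the flange; a collar stands on it.
- collar (a point): Centre of the outer lid's collar at mid height: upright tube round the knob's stem, outer diameter 44 mm, inner 34 mm, standing 4 to 24 mm above the outer lid's origin (this point is at 14 mm). Gripped from above with the knob between the fingers; the lid then comes off straight up and clears the knob after 60 mm.
- lamp_ring: Bystander: loose brass ring lying flat, 80 mm diameter, 14 mm high; origin at the centre of its underside.
- lens: Bystander: loose red glass bullseye lens, 60 mm diameter, 20 mm high; origin at the centre of its underside.
- socket_wrench: Bystander: loose steel socket wrench lying flat, about 190 mm long along its own x, its socket standing up 42 mm at the +x end; origin on its underside near mid length.
- switch_cover: Bystander: loose black bakelite switch cover, 75 x 50 x 28 mm; origin at the centre of its underside.
Not all that is in view belongs to the job. There is more than one size of the outer_lid; the one meant has the size given above.

How it is judged:
By the outcome, as a careful person would: the job done as asked, in the order asked, and still so for the second after the job is handed in, while the arm keeps its last pose, push and grip.
It also fails if it takes over 58 s, if anything falls off the work surface, if the arm or the gripper's body presses on something with over 40 N, if the wrist force passes 120 N, or if a joint passes its speed limit or range.

## Working session

There is one attempt and no reset: what is moved stays moved. The work goes in short steps, Python scripts to look and compute and a tool call to move; the robot and the scene stay as the last step left them, time stands still between calls to the robot, and variables do not carry over. Pictures are saved under pics/ and viewed, about 8 in all and at most 12, crops included, and the job is handed in when it is done.

Besides the shell and the picture viewer there is one more tool, called after ">>>" in YAML: its name, and indented under it one key for each argument. send_rows: Moves the arm, as the interface text tells. Its arguments: {"type":"object","properties":{"steps":{"type":"array","items":{"type":"number"}},"grip_force":{"type":"number"}},"required":["steps"]}

```bash
mkdir -p pics; cat > h.py <<'E'
import numpy as np, cv2
from cell import *
from scipy.spatial.transform import Rotation as R
def save(f,n): cv2.imwrite('pics/'+n,f['img'][:,:,::-1])
def proj(f,X):
    c=f['R']@np.array(X,float)+f['t']; return np.round([f['fx']*c[0]/c[2]+f['cx'],f['fy']*c[1]/c[2]+f['cy']],0)
def st():
    s=get_state(); print('clk',s['clock'],'p',np.round(s['ee_pos'],1),'R',np.round(R.from_rotvec(s['tcp_rot']).as_matrix(),3).tolist(),'F',np.round(s['ft_force'],1),'T',np.round(s['torque'],2),'op',round(s['opening'],1)); return s
E
python3 - <<'E'
from h import *
s=st(); print(grip_point_offset)
fs={n:grab_frame(n) for n in('scene','side')}
cv2.imwrite('pics/a.png',np.hstack([cv2.resize(fs[n]['img'],(400,300)) for n in fs])[:,:,::-1]) 
save(fs['scene'],'scene.png'); save(fs['side'],'side.png')
for n in fs:
  for q in ['tin','vent_grip','inner_lid','knob','outer_lid','collar','lamp_ring','lens','socket_wrench','switch_cover']:
    print(n,q,[(round(d['p'],2),np.round(d['centre']).tolist(),proj(fs[n],d['centre']).tolist()) for d in pinpoint(q,fs[n])])
E
```

```text
clk 0.0 p [188.9 595.  221.6] R [[-0.001, 0.303, 0.953], [-0.002, 0.953, -0.303], [-1.0, -0.002, -0.0]] F [ 0.2  0.1 -0.6] T [ 0.   -0.05 -0.05] op 87.0
18.700000000000003
scene tin [(0.76, [591.0, -138.0, 0.0], [218.0, 237.0])]
scene vent_grip [(0.65, [592.0, -141.0, 4.0], [217.0, 237.0])]
scene inner_lid [(0.48, [565.0, 105.0, -0.0], [316.0, 223.0])]
scene knob [(0.66, [561.0, 102.0, 56.0], [316.0, 208.0]), (0.63, [746.0, -252.0, -2.0], [166.0, 298.0])]
scene outer_lid [(0.85, [562.0, 99.0, 15.0], [314.0, 219.0]), (0.68, [689.0, 277.0, 7.0], [395.0, 260.0])]
scene collar [(0.88, [563.0, 104.0, 31.0], [316.0, 215.0]), (0.86, [688.0, 272.0, 27.0], [395.0, 256.0]), (0.6, [420.0, 41.0, 15.0], [286.0, 178.0]), (0.38, [746.0, -251.0, -2.0], [167.0, 298.0])]
scene lamp_ring [(0.68, [722.0, 6.0, 1.0], [281.0, 281.0])]
scene lens [(0.77, [747.0, -250.0, -1.0], [167.0, 298.0])]
scene socket_wrench [(0.66, [477.0, -395.0, 1.0], [120.0, 206.0])]
scene switch_cover []
side tin [(0.78, [589.0, -138.0, 1.0], [281.0, 204.0])]
side vent_grip [(0.64, [502.0, -179.0, 70.0], [313.0, 179.0])]
side inner_lid [(0.65, [565.0, 104.0, 5.0], [282.0, 274.0])]
side knob [(0.56, [560.0, 106.0, 60.0], [283.0, 262.0])]
side outer_lid [(0.79, [418.0, 47.0, 7.0], [340.0, 259.0]), (0.66, [688.0, 281.0, 7.0], [223.0, 332.0])]
side collar [(0.9, [688.0, 276.0, 27.0], [223.0, 326.0]), (0.86, [419.0, 42.0, 15.0], [340.0, 256.0]), (0.56, [563.0, 104.0, 35.0], [282.0, 267.0])]
side lamp_ring [(0.94, [725.0, 9.0, -2.0], [226.0, 242.0])]
side lens []
side socket_wrench [(0.57, [476.0, -390.0, 1.0], [324.0, 147.0]), (0.34, [558.0, 107.0, 62.0], [284.0, 262.0])]
side switch_cover [(0.9, [456.0, 338.0, 1.0], [321.0, 363.0])]
```

View pics/scene.png

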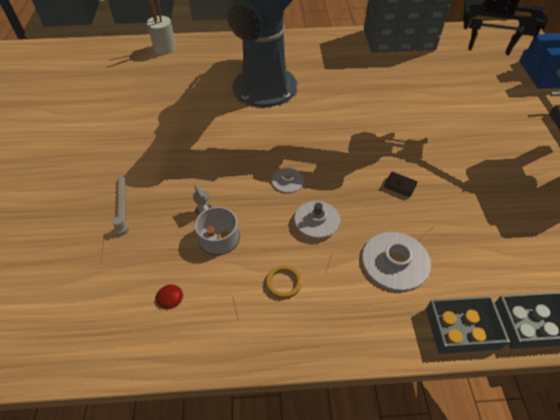

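View pics/side.png

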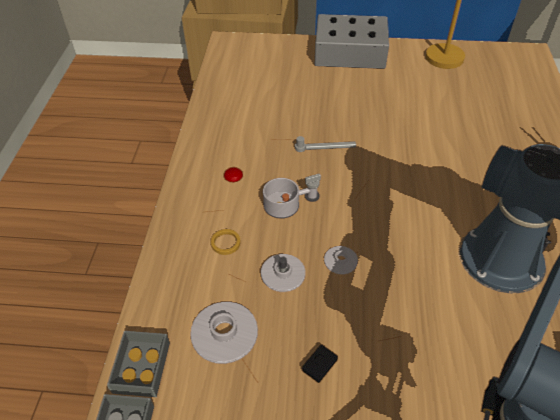

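The picture shows the tin at scene (218,230) and its vent cap and wing at (200,193). There are three outer-lid candidates: a small one at (288,180), a large one at (396,260), and the one at (317,220) nested with a dark knob through its collar. Only the nested one fits, so I'll check it with the wrist camera.

>>> send_rows:
  steps: [0, -0.0296, 0.042, 0, 0, 0, 0.087, 0, -0.0296, 0.042, 0, 0, 0, 0.087, 0, -0.0296, 0.042, 0, 0, 0, 0.087, 0, -0.0296, 0.042, 0, 0, 0, 0.087, 0, -0.0296, 0.042, 0, 0, 0, 0.087, 0, -0.0296, 0.042, 0, 0, 0, 0.087, 0, -0.0296, 0.042, 0, 0, 0, 0.087, 0, -0.0296, 0.042, 0, 0, 0, 0.087, 0, -0.0296, 0.042, 0, 0, 0, 0.087, 0, -0.0296, 0.042, 0, 0, 0, 0.087, 0, -0.0296, 0.042, 0, 0, 0, 0.087, 0, -0.0296, 0.042, 0, 0, 0, 0.087]

```text
clock: 2.6
ee_pos: [563.0, 103.0, 222.7]
tcp_rot: [0.242, 1.557, -0.242]
ft_force: [0.3, 0.2, -0.1]
opening: 86.7
```

```bash
python3 - <<'E'
from h import *
st(); f=grab_frame('wrist'); save(f,'w1.png')
for q in ['inner_lid','knob','outer_lid','collar']:
    print(q,[(round(d['p'],2),np.round(d['centre']).tolist(),proj(f,d['centre']).tolist()) for d in pinpoint(q,f)])
E
```

```text
clk 2.6 p [563.  103.  222.7] R [[0.001, 0.303, 0.953], [0.0, 0.953, -0.303], [-1.0, 0.0, 0.0]] F [ 0.3  0.2 -0.1] T [ 0.1  -0.04  0.07] op 86.7
inner_lid [(0.9, [560.0, 103.0, -2.0], [276.0, 176.0])]
knob [(0.66, [565.0, 105.0, 63.0], [279.0, 192.0])]
outer_lid [(0.89, [563.0, 107.0, 15.0], [280.0, 180.0]), (0.77, [685.0, 278.0, 8.0], [439.0, 229.0]), (0.73, [414.0, 43.0, 1.0], [185.0, 69.0])]
collar [(0.94, [687.0, 274.0, 26.0], [443.0, 237.0]), (0.63, [417.0, 40.0, 16.0], [180.0, 72.0])]
```

View pics/w1.png

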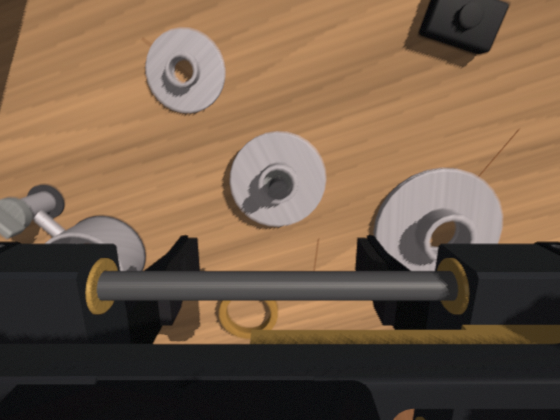

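The wrist view shows the nested pair at (278,180), with the dark knob inside the collar. The small lid is at (185,70) and the large one at (440,220); neither has a knob. Next I'll measure all three diameters and view an enlarged crop.

```bash
cat >> h.py <<'E'
def back(f,px,z):
    px=np.atleast_2d(np.array(px,float)); d=np.c_[(px[:,0]-f['cx'])/f['fx'],(px[:,1]-f['cy'])/f['fy'],np.ones(len(px))]@f['R']
    C=-f['R'].T@f['t']; return C+d*((z-C[2])/d[:,2])[:,None]
def disc(f,mask,z):
    c=max(cv2.findContours(mask.astype(np.uint8),0,1)[0],key=cv2.contourArea)[:,0]
    (x,y),(a,b),_=cv2.fitEllipse(back(f,c,z)[:,:2].astype(np.float32)); return np.round([x,y,a,b],1)
E
python3 - <<'E'
from h import *
f=grab_frame('wrist'); C=-f['R'].T@f['t']; print('cam',C.round(),f['fx'])
for d in trace('outer_lid',f): print(d['p'],disc(f,d['mask'],19))
for n in('side','scene'):
  g=grab_frame(n)
  for d in trace('outer_lid',g): print(n,d['p'],disc(g,d['mask'],19))
cv2.imwrite('pics/c1.png',cv2.resize(f['img'][120:240,200:360],None,fx=4,fy=4,interpolation=2)[:,:,::-1])
E
```

```text
cam [490. 128. 384.] 318.51920010888006
0.72 [661.8 274.5 118.8 154.3]
0.66 [418.   47.4  82.9  83.9]
side 0.88 [417.8  56.3  83.8  87.7]
side 0.83 [562.3 109.9 107.  109.9]
side 0.71 [685.5 284.9 153.3 158.3]
scene 0.98 [433.   42.8  84.2  88.6]
scene 0.84 [569.9 106.1 108.  110. ]
scene 0.64 [695.9 273.7 155.1 161.6]
scene 0.38 [467.7 338.2  68.1  83.1]
```

View pics/c1.png

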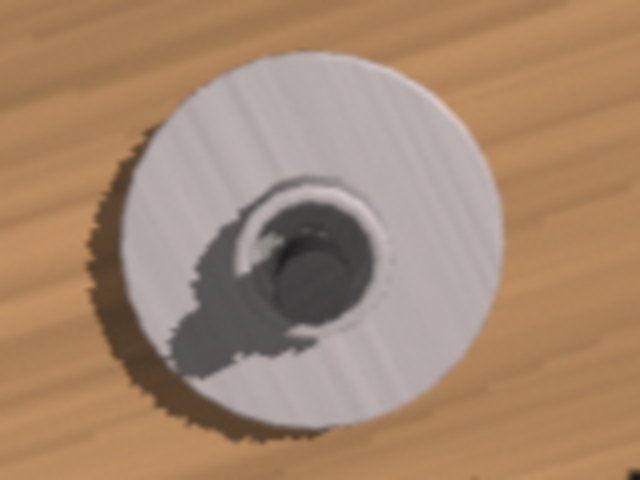

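The lid under the knob measures about 110 mm, against 85 and 157 mm for the others, so it is the one meant. Now I'll move to the vent.

>>> send_rows:
  steps: [0, -0.048, 0.0046, 0, 0, 0, 0.087, 0, -0.048, 0.0046, 0, 0, 0, 0.087, 0, -0.048, 0.0046, 0, 0, 0, 0.087, 0, -0.048, 0.0046, 0, 0, 0, 0.087, 0, -0.048, 0.0046, 0, 0, 0, 0.087, 0, -0.048, 0.0046, 0, 0, 0, 0.087]

```text
clock: 3.9
ee_pos: [500.8, -179.3, 222.8]
tcp_rot: [0.241, 1.557, -0.241]
ft_force: [0.7, 0.7, 0.5]
opening: 86.9
```

>>> send_rows:
  steps: [0, 0, 0, 10.5, 0, 0, 0.06, 0, 0, 0, 10.5, 0, 0, 0.06, 0, 0, 0, 10.5, 0, 0, 0.06, 0, 0, 0, 10.5, 0, 0, 0.06, 0, 0, 0, 10.5, 0, 0, 0.06, 0, 0, 0, 10.5, 0, 0, 0.06, 0, 0, 0, 10.5, 0, 0, 0.06, 0, 0, 0, 10.5, 0, 0, 0.06, 0, 0, 0, 10.5, 0, 0, 0.06, 0, 0, 0, 10.5, 0, 0, 0.06, 0, 0, 0, 10.5, 0, 0, 0.06, 0, 0, 0, 10.5, 0, 0, 0.06]

```text
clock: 5.4
ee_pos: [501.1, -177.7, 222.7]
tcp_rot: [1.861, 0.606, -1.86]
ft_force: [0.7, 0.9, -1.1]
opening: 59.9
```

```bash
python3 - <<'E'
from h import *
s=st(); print(s['joint_pos']); f=grab_frame('wrist'); save(f,'w2.png')
for q in ['vent_grip','tin']:
    print(q,[(round(d['p'],2),np.round(d['centre']).tolist(),proj(f,d['centre']).tolist()) for d in pinpoint(q,f)])
for d in trace('tin',f)[:1]:print(disc(f,d['mask'],60))
E
```

```text
clk 5.4 p [ 501.1 -177.7  222.7] R [[0.0, 0.589, -0.808], [-0.0, -0.808, -0.589], [-1.0, 0.0, -0.0]] F [ 0.7  0.9 -1.1] T [-0.09  0.15 -0.03] op 59.9
[-5.51162571e-01  4.02121776e-01  1.66594329e+00  1.00887793e-05
  1.07339727e+00  3.89910570e-01]
vent_grip [(0.65, [504.0, -178.0, 77.0], [281.0, 189.0])]
tin [(0.96, [590.0, -143.0, -2.0], [300.0, 97.0])]
[ 570.8 -145.9   92.5  165.6]
```

View pics/w2.png

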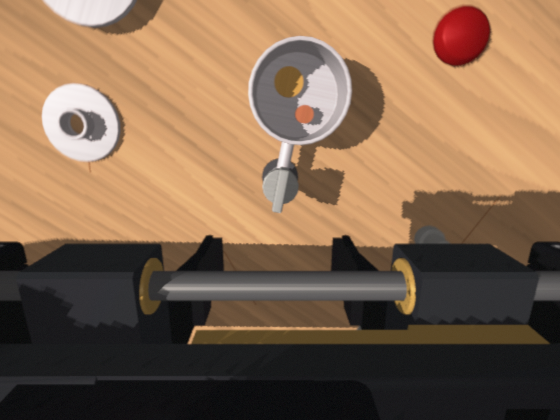

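The tin rim spans (249–351, 36–144). The cap is at (280,183), with its wing running from about (287,168) to (277,212). I'll enlarge it to get the wing's direction.

```bash
python3 - <<'E'
from h import *
f=grab_frame('wrist'); print('rim ctr',back(f,[300,90],60).round(1), 'lid?')
cv2.imwrite('pics/c2.png',cv2.resize(f['img'][130:230,230:330],None,fx=6,fy=6,interpolation=2)[:,:,::-1])
E
```

```text
rim ctr [[ 589.9 -137.2   60. ]] lid?
```

View pics/c2.png

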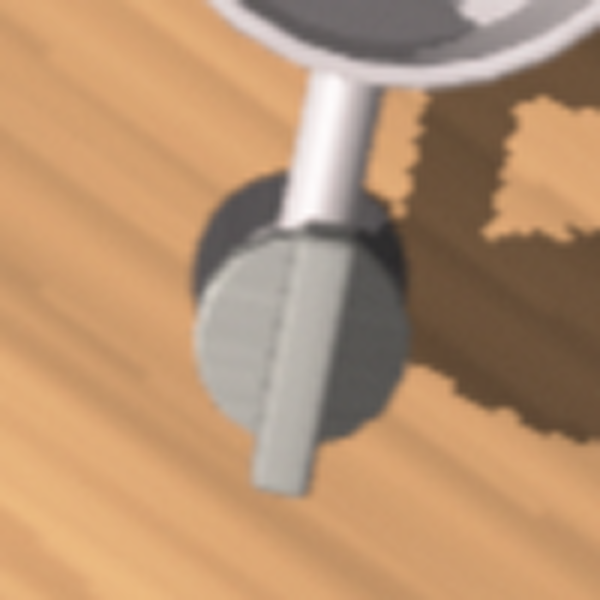

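```bash
python3 - <<'E'
from h import *
f=grab_frame('wrist')
w=back(f,[[284.5,169.7],[276.7,211.8]],82)[:,:2]; d=w[0]-w[1]; print(w.round(1),w.mean(0).round(1),np.hypot(*d),np.degrees(np.arctan2(d[1],d[0])))
t=np.array([589.9,-137.2]);v=t-w.mean(0); print(np.hypot(*v),np.degrees(np.arctan2(v[1],v[0])))
print('disc c',back(f,[230+302/6,130+335/6],62).round(1))
E
```

```text
[[ 522.  -169.2]
 [ 483.6 -188.3]] [ 502.8 -178.7] 42.94106083609737 26.520042171091976
96.50637435644465 25.500063419590248
disc c [[ 503.4 -178.2   62. ]]
```

>>> send_rows:
  steps: [0, 0.0018, -0.001, 9.6, 0, 0, 0.05, 0.035, 0, 0, 0, 0, 0, 0.05, 0.035, 0, 0, 0, 0, 0, 0.05, 0.035, 0, 0, 0, 0, 0, 0.05, 0.03, 0, 0, 0, 0, 0, 0.05, 0.015, 0, 0, 0, 0, 0, 0.05, 0.006, 0, 0, 0, 0, 0, 0.05, 0, 0, 0, 0, 0, 0, 0.05]

```text
clock: 6.7
ee_pos: [503.3, -179.5, 66.9]
tcp_rot: [1.962, 0.466, -1.96]
ft_force: [-0.5, 0.3, -0.6]
opening: 49.9
```

>>> send_rows:
  grip_force: 15
  steps: [0, 0, 0, 0, 0, 0, 0.0, 0, 0, 0, 0, 0, 0, 0.0, 0, 0, 0, 0, 0, 0, 0.0, 0, 0, 0, 0, 0, 0, 0.0]

```text
clock: 7.2
ee_pos: [503.0, -179.3, 66.8]
tcp_rot: [1.962, 0.466, -1.961]
ft_force: [1.3, -0.3, -0.1]
opening: 17.9
```

```bash
python3 -c "
from h import *
st()"
```

```text
clk 7.2 p [ 503.  -179.3   66.8] R [[0.0, 0.45, -0.893], [-0.0, -0.893, -0.45], [-1.0, 0.0, -0.0]] F [ 1.3 -0.3 -0.1] T [-0.08  0.13 -0.06] op 17.9
```

>>> send_rows:
  steps: [0, 0, 0, 0, 0, 0, 0.0, 0, 0, 0, 0, 0, 0, 0.0, 0, 0, 0, 0, 0, 0, 0.0]

```text
clock: 7.58
ee_pos: [503.4, -179.9, 66.7]
tcp_rot: [1.962, 0.465, -1.96]
ft_force: [0.8, -3.8, 0.1]
opening: 9.8
```

>>> send_rows:
  steps: [0, 0, 0, -7, 0, 0, 0.0, 0, 0, 0, -7, 0, 0, 0.0, 0, 0, 0, -7, 0, 0, 0.0, 0, 0, 0, -7, 0, 0, 0.0, 0, 0, 0, -7, 0, 0, 0.0, 0, 0, 0, -7, 0, 0, 0.0, 0, 0, 0, -7, 0, 0, 0.0, 0, 0, 0, -7, 0, 0, 0.0, 0, 0, 0, -7, 0, 0, 0.0, 0, 0, 0, -7, 0, 0, 0.0, 0, 0, 0, 0, 0, 0, 0.0]

```text
clock: 8.95
ee_pos: [504.0, -180.2, 66.7]
tcp_rot: [1.122, 1.259, -1.122]
ft_force: [1.9, -4.8, -1.0]
opening: 9.9
```

```bash
python3 -c "
from h import *
st()"
```

```text
clk 8.95 p [ 504.  -180.2   66.7] R [[0.002, 0.993, 0.117], [-0.002, 0.117, -0.993], [-1.0, 0.002, 0.002]] F [ 1.9 -4.8 -1. ] T [-0.78 -0.2   0.03] op 9.9
```

>>> send_rows:
  steps: [0, 0, 0, -2, 0, 0, 0.0, 0, 0, 0, -2, 0, 0, 0.0, 0, 0, 0, -2, 0, 0, 0.0, 0, 0, 0, 0, 0, 0, 0.0]

```text
clock: 9.45
ee_pos: [504.0, -180.2, 66.7]
tcp_rot: [1.045, 1.303, -1.044]
ft_force: [1.2, -4.8, -2.2]
opening: 10.5
```

```bash
python3 -c "
from h import *
s=st();print(np.degrees(np.arctan2(*R.from_rotvec(s['tcp_rot']).as_matrix()[[1,0],1])))"
```

```text
clk 9.45 p [ 504.  -180.2   66.7] R [[0.002, 0.976, 0.219], [-0.001, 0.219, -0.976], [-1.0, 0.002, 0.002]] F [ 1.2 -4.8 -2.2] T [-0.94 -0.3  -0.29] op 10.5
12.678330447614378
```

>>> send_rows:
  steps: [0, 0, 0, 0, 0, 0, 0.05, 0, 0, 0, 0, 0, 0, 0.05, 0, 0, 0, 0, 0, 0, 0.05, 0, 0, 0, 0, 0, 0, 0.05, -0.02, 0, 0, 0, 0, 0, 0.06, -0.04, 0, 0, 0, 0, 0, 0.06, -0.04, 0, 0, 0, 0, 0, 0.06, -0.04, 0, 0, 0, 0, 0, 0.06, -0.016, 0, 0, 0, 0, 0, 0.06]

```text
clock: 10.58
ee_pos: [503.8, -179.6, 225.2]
tcp_rot: [1.043, 1.302, -1.042]
ft_force: [0.4, 0.5, -0.4]
opening: 59.8
```

```bash
python3 - <<'E'
from h import *
st(); f=grab_frame('wrist')
for x in ([589.4,-137.8,60],[503,-178.5,82]): print(proj(f,x))
u,v=proj(f,[503,-178.5,82]).astype(int); print(u,v)
c=f['img'][max(v-50,0):v+50,max(u-50,0):u+50]
cv2.imwrite('pics/c3.png',cv2.resize(c,None,fx=6,fy=6,interpolation=2)[:,:,::-1])
E
```

```text
clk 10.575 p [ 503.8 -179.6  225.2] R [[0.004, 0.975, 0.221], [-0.002, 0.221, -0.975], [-1.0, 0.003, 0.003]] F [ 0.4  0.5 -0.4] T [-0.13  0.1   0.  ] op 59.8
[368. 168.]
[277. 192.]
277 192
```

View pics/c3.png

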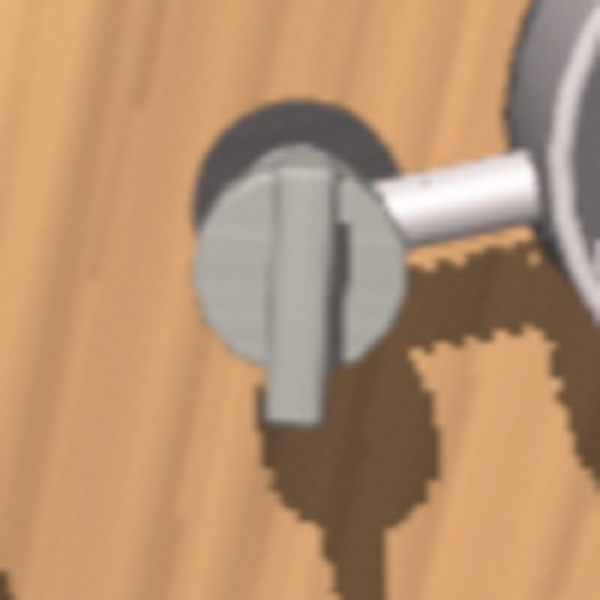

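```bash
python3 - <<'E'
from h import *
f=grab_frame('wrist')
w=back(f,[[277.8,170],[276.2,212.5]],82)[:,:2]; d=w[0]-w[1]; print(w.mean(0).round(1),np.hypot(*d),np.degrees(np.arctan2(d[1],d[0])))
g=cv2.cvtColor(f['img'],cv2.COLOR_RGB2GRAY).astype(float)
print([np.round(x['centre'],1) for x in pinpoint('tin',f)[:1]])
# lid pair from wrist pic c1: plate ellipse ctr and knob top, with camera pose of that shot unknown now -> side/scene
for n in('scene','side'):
  h=grab_frame(n)
  for q in('knob','collar','outer_lid','tin','vent_grip'): print(n,q,[(round(x['p'],2),np.round(x['centre'],1).tolist()) for x in pinpoint(q,h) if abs(x['centre'][0]-563)<80])
E
```

```text
[ 503.5 -178.9] 43.23984315849453 100.70205424559288
[array([ 588.6, -141. ,   -3.4])]
scene knob [(0.48, [559.9, 99.2, 58.9])]
scene collar [(0.71, [562.7, 107.0, 1.4])]
scene outer_lid [(0.62, [561.0, 101.9, 19.1])]
scene tin [(0.98, [589.2, -139.7, -0.8]), (0.49, [565.1, 105.7, 56.0])]
scene vent_grip [(0.61, [506.4, -184.7, 77.1])]
side knob [(0.53, [560.3, 104.7, 60.5])]
side collar [(0.87, [564.5, 104.8, 29.3]), (0.37, [590.5, -139.0, -3.0])]
side outer_lid [(0.73, [562.6, 106.1, 15.9])]
side tin [(0.92, [589.0, -138.6, -2.8])]
side vent_grip [(0.44, [500.0, -178.5, 70.8])]
```

The cap is open: the wing is at 100.7° and the stop is predicted at 100°. Next, the lids.

>>> send_rows:
  steps: [0, 0.02, -0.044, 0, 0, 0, 0.06, 0, 0.02, -0.044, 0, 0, 0, 0.06, 0, 0.02, -0.044, 0, 0, 0, 0.06, 0, 0.02, -0.044, 0, 0, 0, 0.06, 0, 0.02, -0.044, 0, 0, 0, 0.06, 0, 0.02, -0.044, 0, 0, 0, 0.06, 0, 0, 0, 0, 0, 0, 0.06]

```text
clock: 12.2
ee_pos: [561.9, 107.8, 222.5]
tcp_rot: [1.041, 1.308, -1.039]
ft_force: [0.4, -1.0, 0.4]
opening: 60.1
```

```bash
python3 - <<'E'
from h import *
st(); f=grab_frame('wrist')
p=proj(f,[563,104,21]).astype(int); print(p)
c=f['img'][p[1]-75:p[1]+75,p[0]-75:p[0]+75]
hsv=cv2.cvtColor(f['img'],cv2.COLOR_RGB2HSV)
m=np.zeros(hsv.shape[:2],np.uint8); m[p[1]-75:p[1]+75,p[0]-75:p[0]+75]=((hsv[...,1]<70)&(hsv[...,2]>90))[p[1]-75:p[1]+75,p[0]-75:p[0]+75]
print('plate',disc(f,m>0,20))
cc=max(cv2.findContours(m,0,1)[0],key=cv2.contourArea); hull=cv2.convexHull(cc)[:,0]; print(cv2.fitEllipse(back(f,hull,20)[:,:2].astype(np.float32)))
print([(round(x['p'],2),np.round(x['centre'],1)) for x in pinpoint('knob',f)],[(round(x['p'],2),np.round(x['centre'],1)) for x in pinpoint('outer_lid',f)])
print('crop org',p-75,'knob top pred',proj(f,[563,104,72]))
cv2.imwrite('pics/c4.png',cv2.resize(c,None,fx=4,fy=4,interpolation=2)[:,:,::-1])
E
```

```text
clk 12.2 p [561.9 107.8 222.5] R [[0.001, 0.974, 0.226], [0.001, 0.226, -0.974], [-1.0, 0.001, -0.0]] F [ 0.4 -1.   0.4] T [-0.1   0.01 -0.03] op 60.1
[278 185]
plate [561.3 105.7 110.4 111.5]
((561.3125610351562, 105.72034454345703), (111.33335876464844, 112.4026870727539), 16.966550827026367)
[(0.58, array([563. , 105. ,  63.2]))] [(0.81, array([561. , 107.5,  16.6])), (0.76, array([683.9, 278.1,   8.1])), (0.56, array([416.1,  42.3,   3. ])), (0.15, array([563.4, 108.4,  28.4]))]
crop org [203 110] knob top pred [278. 196.]
```

View pics/c4.png

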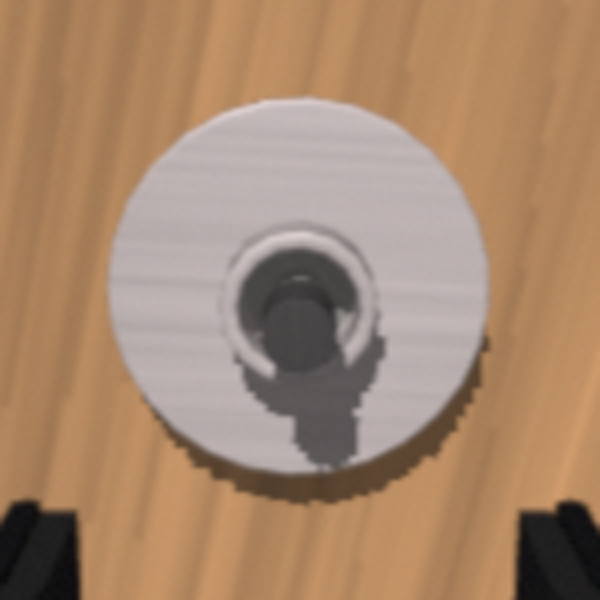

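>>> send_rows:
  steps: [0.03, 0, 0.0015, 0, 0, 0, 0.06, 0.04, 0, 0, 0, 0, 0, 0.06, 0.04, 0, 0, 0, 0, 0, 0.05, 0.035, 0, 0, 0, 0, 0, 0.05, 0.02, 0, 0, 0, 0, 0, 0.05, 0.01, 0, 0, 0, 0, 0, 0.05, 0, 0, 0, 0, 0, 0, 0.05]

```text
clock: 13.22
ee_pos: [561.9, 102.3, 47.3]
tcp_rot: [1.044, 1.306, -1.045]
ft_force: [0.3, -0.7, -0.2]
opening: 50.3
```

>>> send_rows:
  grip_force: 25
  steps: [0, 0, 0, 0, 0, 0, 0.0, 0, 0, 0, 0, 0, 0, 0.0, 0, 0, 0, 0, 0, 0, 0.0, 0, 0, 0, 0, 0, 0, 0.0, 0, 0, 0, 0, 0, 0, 0.0, 0, 0, 0, 0, 0, 0, 0.0]

```text
clock: 13.98
ee_pos: [562.7, 103.4, 48.0]
tcp_rot: [1.044, 1.305, -1.042]
ft_force: [0.7, 0.4, 2.7]
opening: 19.6
```

```bash
python3 -c "
from h import *
st()"
```

```text
clk 13.975 p [562.7 103.4  48. ] R [[0.002, 0.975, 0.221], [0.0, 0.221, -0.975], [-1.0, 0.002, 0.0]] F [0.7 0.4 2.7] T [ 0.11 -0.16 -0.03] op 19.6
```

>>> send_rows:
  steps: [-0.004, 0, 0, 0, 0, 0, 0.0, -0.012, 0, 0, 0, 0, 0, 0.0, -0.025, 0, 0, 0, 0, 0, 0.0, -0.025, 0, 0, 0, 0, 0, 0.0, -0.025, 0, 0, 0, 0, 0, 0.0, 0, 0, 0, 0, 0, 0, 0.0, 0, 0, 0, 0, 0, 0, 0.0]

```text
clock: 14.85
ee_pos: [560.9, 103.2, 137.8]
tcp_rot: [1.043, 1.308, -1.045]
ft_force: [-0.1, -0.3, -5.5]
opening: 19.2
```

```bash
python3 - <<'E'
from h import *
s=st(); f=grab_frame('wrist'); save(f,'w5.png')
z=s['ee_pos'][2]-48+20
hsv=cv2.cvtColor(f['img'],cv2.COLOR_RGB2HSV)
m=((hsv[...,1]<70)&(hsv[...,2]>90)).astype(np.uint8)
for c in cv2.findContours(m,0,1)[0]:
    if cv2.contourArea(c)>4000:
        h=cv2.convexHull(c)[:,0]; print(h.mean(0),cv2.fitEllipse(back(f,h,z)[:,:2].astype(np.float32)))
E
```

```text
clk 14.85 p [560.9 103.2 137.8] R [[-0.002, 0.975, 0.221], [-0.0, 0.221, -0.975], [-1.0, -0.002, -0.0]] F [-0.1 -0.3 -5.5] T [-0.1   0.01  0.01] op 19.2
[114.96875 213.     ] ((461.51116943359375, 91.79364776611328), (56.027435302734375, 57.688011169433594), 138.0516357421875)
[271.81818182 185.75757576] ((555.443115234375, 116.59761810302734), (86.78998565673828, 110.41229248046875), 103.5028076171875)
[460.32258065  87.41935484] ((635.5616455078125, 237.94493103027344), (92.05137634277344, 102.53780364990234), 81.3021469116211)
```

View pics/w5.png

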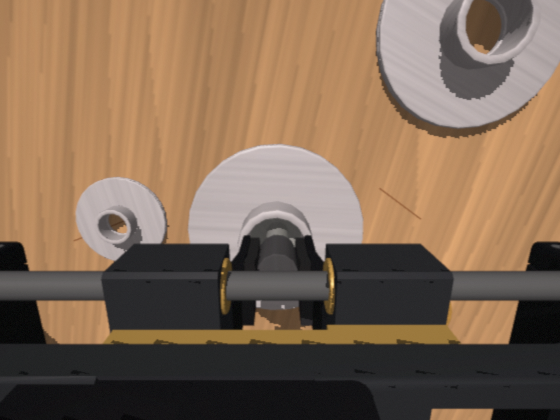

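The pair is up, nested and level. The plate spans columns 189–362 with its top edge at row 145, and the weight reads 5.5 N. I'll fit the visible arc to find how far the lid is offset from the TCP.

```bash
cat >> h.py <<'E'
def lidfit(f,zt,win,lo,hi=9999):
    from scipy.optimize import least_squares
    hsv=cv2.cvtColor(f['img'],cv2.COLOR_RGB2HSV); m=((hsv[...,1]<70)&(hsv[...,2]>90)).astype(np.uint8)
    w=np.zeros_like(m); w[win[1]:win[3],win[0]:win[2]]=m[win[1]:win[3],win[0]:win[2]]
    c=max(cv2.findContours(w,0,1)[0],key=cv2.contourArea); h=cv2.convexHull(c)[:,0]; h=h[(h[:,1]<lo)]
    P=back(f,h,zt)[:,:2]; r=least_squares(lambda q:np.hypot(*(P-q[:2]).T)-q[2],[*P.mean(0),56],loss='soft_l1'); return r.x.round(1),np.abs(r.fun).mean().round(2)
E
python3 - <<'E'
from h import *
s=st(); f=grab_frame('wrist')
zt=s['ee_pos'][2]-48+21
r,e=lidfit(f,zt,(180,130,370,240),232); print(r,e)
d=r[:2]-s['ee_pos'][:2]; M=R.from_rotvec(s['tcp_rot']).as_matrix(); print('offset world',d,'tool y,z',d@M[:2,1],d@M[:2,2])
for q in('outer_lid','knob'): print([(round(x['p'],2),np.round(x['centre'],1)) for x in pinpoint(q,f)])
E
```

```text
clk 14.9 p [560.7 103.2 137.4] R [[-0.003, 0.975, 0.221], [-0.0, 0.221, -0.975], [-1.0, -0.003, -0.001]] F [-1.1 -0.3 -4.2] T [-0.14  0.03 -0.03] op 19.2
[557.7 106.4  55.2] 0.09
offset world [-2.98812071  3.16629113] tool y,z -2.2148153188784576 -3.7481699882221946
[(0.82, array([555.3, 103.9, 104.8])), (0.74, array([ 4.156e+02,  4.570e+01, -2.000e-01])), (0.66, array([685.5, 276.5,   8.9]))]
[(0.86, array([563. , 105.2, 149.7]))]
```

>>> send_rows:
  steps: [-0.02, 0, 0, 0, 0, 0, 0.0, -0.015, -0.0025, 0.012, 0, 0, 0, 0.0, 0, -0.0025, 0.024, 0, 0, 0, 0.0, 0, -0.0025, 0.03, 0, 0, 0, 0.0, 0, -0.0025, 0.032, 0, 0, 0, 0.0, 0, -0.0025, 0.032, 0, 0, 0, 0.0, 0, -0.0025, 0.032, 0, 0, 0, 0.0, 0, -0.0025, 0.032, 0, 0, 0, 0.0, 0, -0.0025, 0.028, 0, 0, 0, 0.0, 0, -0.0025, 0.015, 0, 0, 0, 0.0, 0, -0.0025, 0.0076, 0, 0, 0, 0.0, 0, 0, 0, 0, 0, 0, 0.0]

```text
clock: 16.55
ee_pos: [591.2, -140.7, 173.4]
tcp_rot: [1.044, 1.307, -1.044]
ft_force: [0.3, 1.2, -3.9]
opening: 19.3
```

>>> send_rows:
  steps: [0, 0, 0, 0, 0, 0, 0.0, 0, 0, 0, 0, 0, 0, 0.0, 0, 0, 0, 0, 0, 0, 0.0]

```text
clock: 16.92
ee_pos: [591.7, -140.2, 173.6]
tcp_rot: [1.043, 1.307, -1.043]
ft_force: [-0.3, 0.4, -4.6]
opening: 19.3
```

```bash
python3 - <<'E'
from h import *
s=st(); f=grab_frame('wrist'); save(f,'w6.png')
r,e=lidfit(f,s['ee_pos'][2]-48+21,(180,130,370,240),232); print(r,e)
a=grab_frame('side'); b=grab_frame('scene')
for n,g in(('side',a),('scene',b)): print(n,[(q,[(round(x['p'],2),np.round(x['centre'],1).tolist()) for x in pinpoint(q,g)][:2]) for q in('knob','outer_lid','tin')])
pa=proj(a,[589,-138,90]).astype(int);pb=proj(b,[589,-138,90]).astype(int)
cr=lambda g,p:cv2.resize(g['img'][p[1]-45:p[1]+45,p[0]-45:p[0]+45],(400,400),interpolation=2)
cv2.imwrite('pics/c6.png',np.hstack([cr(a,pa),cr(b,pb)])[:,:,::-1])
E
```

```text
clk 16.925 p [ 591.7 -140.2  173.6] R [[-0.0, 0.975, 0.222], [0.0, 0.222, -0.975], [-1.0, 0.0, -0.0]] F [-0.3  0.4 -4.6] T [-0.1  -0.03 -0.  ] op 19.3
[ 585.2 -138.2   58.6] 0.88
side [('knob', [(0.43, [592.3, -139.3, 187.9])]), ('outer_lid', [(0.78, [686.3, 279.2, 7.9]), (0.63, [418.4, 41.8, 4.8])]), ('tin', [(0.82, [592.6, -139.7, -0.5])])]
scene [('knob', []), ('outer_lid', [(0.9, [588.8, -142.5, 142.3]), (0.84, [690.1, 278.3, 4.0])]), ('tin', [(0.9, [589.3, -139.6, 0.6])])]
```

View pics/c6.png

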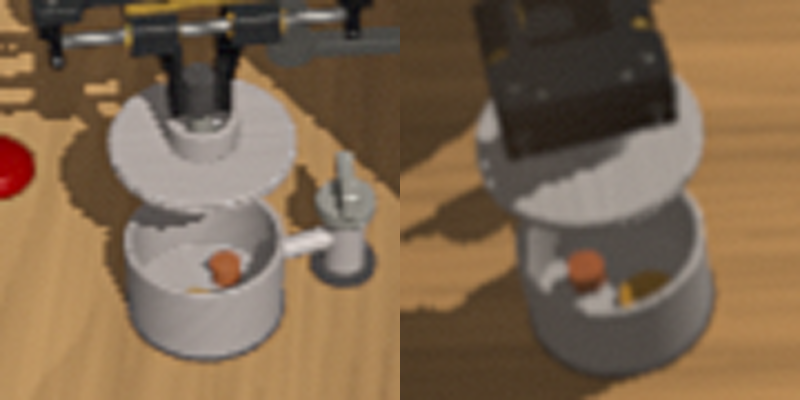

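Both views show the pair level above the tin, with the cap still open and no obvious offset. I'll lower slowly while watching the force.

>>> send_rows:
  steps: [0.01, -0.0012, 0, 0, 0, 0, 0.0, 0.018, 0, 0, 0, 0, 0, 0.0, 0.018, 0, 0, 0, 0, 0, 0.0, 0.01, 0, 0, 0, 0, 0, 0.0, 0.006, 0, 0, 0, 0, 0, 0.0, 0.003, 0, 0, 0, 0, 0, 0.0, 0.002, 0, 0, 0, 0, 0, 0.0, 0.002, 0, 0, 0, 0, 0, 0.0, 0, 0, 0, 0, 0, 0, 0.0]

```text
clock: 18.5
ee_pos: [590.5, -141.1, 104.7]
tcp_rot: [1.044, 1.306, -1.043]
ft_force: [-0.7, -0.0, -4.6]
opening: 19.1
```

```bash
python3 -c "
from h import *
st()"
```

```text
clk 18.5 p [ 590.5 -141.1  104.7] R [[0.0, 0.975, 0.221], [-0.0, 0.221, -0.975], [-1.0, 0.0, 0.0]] F [-0.7 -0.  -4.6] T [-0.11  0.04  0.  ] op 19.1
```

The plug is in the bore with no contact.

>>> send_rows:
  steps: [0.002, 0, 0, 0, 0, 0, 0.0, 0.002, 0, 0, 0, 0, 0, 0.0, 0.002, 0, 0, 0, 0, 0, 0.0, 0.001, 0, 0, 0, 0, 0, 0.0, 0, 0, 0, 0, 0, 0, 0.0]

```text
clock: 19.12
ee_pos: [590.4, -141.1, 97.4]
tcp_rot: [1.044, 1.307, -1.044]
ft_force: [-1.1, 0.5, -3.5]
opening: 19.3
```

>>> send_rows:
  steps: [0.0005, 0, 0, 0, 0, 0, 0.0, 0.0005, 0, 0, 0, 0, 0, 0.0, 0.0005, 0, 0, 0, 0, 0, 0.0, 0, 0, 0, 0, 0, 0, 0.0]

```text
clock: 19.62
ee_pos: [590.5, -141.1, 96.1]
tcp_rot: [1.043, 1.306, -1.044]
ft_force: [0.3, 0.5, -3.1]
opening: 18.9
```

```bash
python3 -c "
from h import *
st()"
```

```text
clk 19.625 p [ 590.5 -141.1   96.1] R [[-0.0, 0.975, 0.221], [-0.0, 0.221, -0.975], [-1.0, -0.0, 0.0]] F [ 0.3  0.5 -3.1] T [-0.11  0.03 -0.02] op 18.9
```

>>> send_rows:
  steps: [0.0005, 0, 0, 0, 0, 0, 0.0, 0.0005, 0, 0, 0, 0, 0, 0.0, 0, 0, 0, 0, 0, 0, 0.0]

```text
clock: 20.0
ee_pos: [590.5, -141.1, 96.0]
tcp_rot: [1.043, 1.306, -1.043]
ft_force: [-3.1, 0.5, 5.4]
opening: 19.4
```

>>> send_rows:
  steps: [0.0005, 0, 0, 0, 0, 0, 0.0, 0, 0, 0, 0, 0, 0, 0.0]

```text
clock: 20.25
ee_pos: [590.5, -141.1, 96.0]
tcp_rot: [1.043, 1.306, -1.043]
ft_force: [-2.9, 0.9, 7.8]
opening: 19.5
```

It seated at TCP 96.0, as predicted (inner origin at 48), and the force turned to a push. I'll release it gently and let the arm settle.

>>> send_rows:
  steps: [-0.0005, 0, 0, 0, 0, 0, 0.0, 0, 0, 0, 0, 0, 0, 0.025, 0, 0, 0, 0, 0, 0, 0.04, 0, 0, 0, 0, 0, 0, 0.065, 0, 0, 0, 0, 0, 0, 0.065, 0, 0, 0, 0, 0, 0, 0.065, -0.02, 0, 0, 0, 0, 0, 0.065, -0.03, 0, 0, 0, 0, 0, 0.065, -0.03, 0, 0, 0, 0, 0, 0.065, -0.03, 0, -0.025, 0, 0, 0, 0.065, 0, 0, 0, 0, 0, 0, 0.065, 0, 0, 0, 0, 0, 0, 0.065]

```text
clock: 21.75
ee_pos: [584.6, -116.9, 204.4]
tcp_rot: [1.043, 1.307, -1.044]
ft_force: [0.2, -0.0, 0.7]
opening: 65.0
```

```bash
python3 - <<'E'
from h import *
s=st(); f=grab_frame('wrist'); save(f,'w7.png')
print(proj(f,[589,-138,69]),proj(f,[589,-138,120]))
for q in('knob','collar','outer_lid'): print(q,[(round(x['p'],2),np.round(x['centre'],1)) for x in pinpoint(q,f)][:2])
p=proj(f,[589,-138,69]).astype(int)
print('plate',lidfit(f,69,(p[0]-90,max(p[1]-90,0),p[0]+90,p[1]+90),999))
y0=max(p[1]-85,0);print('org',p[0]-85,y0)
cv2.imwrite('pics/c7.png',cv2.resize(f['img'][y0:y0+150,p[0]-85:p[0]+85],None,fx=4,fy=4,interpolation=2)[:,:,::-1])
E
```

```text
clk 21.75 p [ 584.6 -116.9  204.4] R [[-0.001, 0.975, 0.221], [-0.0, 0.221, -0.975], [-1.0, -0.001, 0.0]] F [ 0.2 -0.   0.7] T [-0.07  0.05  0.02] op 65.0
[278. 217.] [278. 236.]
knob [(0.9, array([ 590.1, -141.6,  108.5]))]
collar [(0.94, array([ 588.4, -139.5,   78.2])), (0.42, array([ 587.5, -137.2,   59.8]))]
outer_lid [(0.84, array([ 586.6, -138.4,   62.7]))]
plate (array([ 584.3, -138. ,   58. ]), np.float64(3.36))
org 193 132
```

View pics/c7.png

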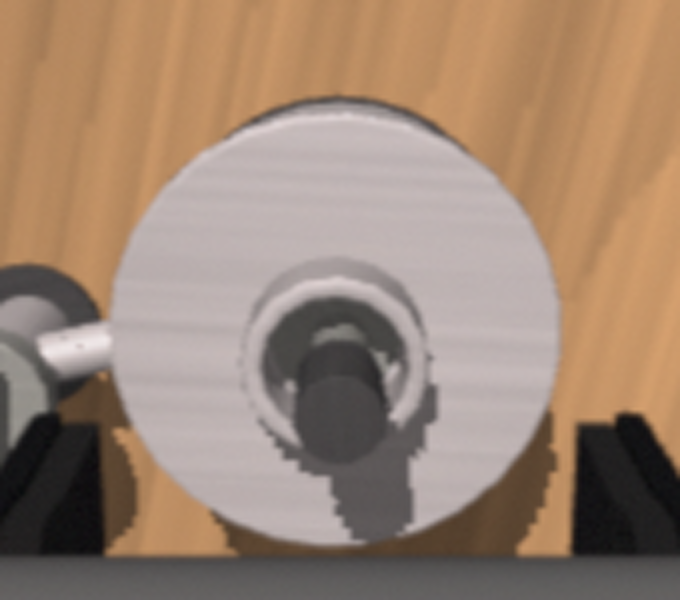

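The lid sits centred and flat on the tin, with the knob inside the collar at crop (341,420) and the collar at (336,365). I'll move over the collar and descend.

>>> send_rows:
  steps: [0, 0, 0.02, 0, 0, 0, 0.065, 0.02, 0, 0, 0, 0, 0, 0.065, 0.03, 0, 0, 0, 0, 0, 0.065, 0.03, 0, 0, 0, 0, 0, 0.065, 0.025, 0, 0, 0, 0, 0, 0.065, 0.015, 0, 0, 0, 0, 0, 0.065, 0.007, 0, 0, 0, 0, 0, 0.065, 0.003, 0, 0, 0, 0, 0, 0.065, 0, 0, 0, 0, 0, 0, 0.065, 0, 0, 0, 0, 0, 0, 0.065]

```text
clock: 23.2
ee_pos: [589.9, -136.3, 75.9]
tcp_rot: [1.043, 1.305, -1.043]
ft_force: [-0.2, -0.2, 0.3]
opening: 64.9
```

>>> send_rows:
  grip_force: 12
  steps: [0.0005, 0, 0, 0, 0, 0, 0.055, 0, 0, 0, 0, 0, 0, 0.05, 0, 0, 0, 0, 0, 0, 0.047, 0, 0, 0, 0, 0, 0, 0.045]

```text
clock: 23.7
ee_pos: [589.1, -136.2, 74.6]
tcp_rot: [1.043, 1.307, -1.044]
ft_force: [-1.0, -0.1, 0.8]
opening: 46.6
```

>>> send_rows:
  grip_force: 12
  steps: [0, 0, 0, 0, 0, 0, 0.044, 0, 0, 0, 0, 0, 0, 0.03, 0, 0, 0, 0, 0, 0, 0.03, 0, 0, 0, 0, 0, 0, 0.03]

```text
clock: 24.2
ee_pos: [589.1, -136.1, 74.5]
tcp_rot: [1.043, 1.307, -1.044]
ft_force: [-1.3, -0.1, 0.9]
opening: 44.3
```

```bash
python3 -c "
from h import *
st()"
```

```text
clk 24.2 p [ 589.1 -136.1   74.5] R [[-0.001, 0.975, 0.221], [0.0, 0.221, -0.975], [-1.0, -0.0, -0.0]] F [-1.3 -0.1  0.9] T [-0.17  0.42  0.01] op 44.3
```

>>> send_rows:
  grip_force: 18
  steps: [0, 0, 0, 0, 0, 0, 0.03, -0.002, 0, 0, 0, 0, 0, 0.03, -0.003, 0, 0, 0, 0, 0, 0.03, -0.004, 0, 0, 0, 0, 0, 0.03, 0, 0, 0, 0, 0, 0, 0.03, 0, 0, 0, 0, 0, 0, 0.03]

```text
clock: 24.95
ee_pos: [589.4, -136.2, 83.6]
tcp_rot: [1.044, 1.306, -1.043]
ft_force: [-0.3, -0.3, -1.9]
opening: 43.7
```

```bash
python3 -c "
from h import *
st()"
```

```text
clk 24.95 p [ 589.4 -136.2   83.6] R [[0.0, 0.975, 0.221], [-0.0, 0.221, -0.975], [-1.0, 0.0, 0.0]] F [-0.3 -0.3 -1.9] T [-0.05  0.01 -0.01] op 43.7
```

The force reads 1.9 N, which is the outer lid's weight alone. I'll continue straight up.

>>> send_rows:
  steps: [-0.006, 0, 0, 0, 0, 0, 0.03, -0.009, 0, 0, 0, 0, 0, 0.03, -0.012, 0, 0, 0, 0, 0, 0.03, -0.014, 0, 0, 0, 0, 0, 0.03, -0.014, 0, 0, 0, 0, 0, 0.03, -0.014, 0, 0, 0, 0, 0, 0.03, -0.014, 0, 0, 0, 0, 0, 0.03, -0.012, 0, 0, 0, 0, 0, 0.03, -0.008, 0, 0, 0, 0, 0, 0.03, -0.004, 0, 0, 0, 0, 0, 0.03, 0, 0, 0, 0, 0, 0, 0.03, 0, 0, 0, 0, 0, 0, 0.03]

```text
clock: 26.45
ee_pos: [589.0, -136.1, 190.0]
tcp_rot: [1.043, 1.308, -1.044]
ft_force: [0.3, 0.3, -1.4]
opening: 43.8
```

>>> send_rows:
  steps: [0, 0, 0, 0, 0, 0, 0.03, 0, 0, 0, 0, 0, 0, 0.03, 0, 0, 0, 0, 0, 0, 0.03, 0, 0, 0, 0, 0, 0, 0.03]

```text
clock: 26.95
ee_pos: [589.3, -136.2, 190.5]
tcp_rot: [1.044, 1.306, -1.044]
ft_force: [0.3, -1.3, -1.5]
opening: 43.6
```

```bash
python3 - <<'E'
from h import *
st(); a=grab_frame('side'); b=grab_frame('scene')
for n,g in(('side',a),('scene',b)): print(n,[(q,[(round(x['p'],2),np.round(x['centre'],0).tolist()) for x in pinpoint(q,g)][:3]) for q in('knob','inner_lid','outer_lid','collar','vent_grip')])
pa=proj(a,[580,-145,110]).astype(int);pb=proj(b,[580,-145,110]).astype(int)
cr=lambda g,p:cv2.resize(g['img'][p[1]-50:p[1]+50,p[0]-50:p[0]+50],(400,400),interpolation=2)
cv2.imwrite('pics/c8.png',np.hstack([cr(a,pa),cr(b,pb)])[:,:,::-1])
E
```

```text
clk 26.95 p [ 589.3 -136.2  190.5] R [[-0.0, 0.975, 0.221], [0.0, 0.221, -0.975], [-1.0, -0.0, -0.0]] F [ 0.3 -1.3 -1.5] T [-0.1   0.01  0.03] op 43.6
side [('knob', [(0.94, [588.0, -139.0, 110.0])]), ('inner_lid', [(0.81, [592.0, -139.0, 54.0])]), ('outer_lid', [(0.96, [417.0, 43.0, 4.0]), (0.86, [592.0, -136.0, 182.0]), (0.6, [685.0, 281.0, 6.0])]), ('collar', [(0.89, [594.0, -139.0, 197.0]), (0.74, [419.0, 43.0, 18.0]), (0.6, [682.0, 277.0, 31.0])]), ('vent_grip', [])]
scene [('knob', [(0.63, [590.0, -138.0, 106.0])]), ('inner_lid', [(0.8, [589.0, -137.0, 48.0])]), ('outer_lid', [(0.83, [416.0, 41.0, 3.0]), (0.67, [591.0, -139.0, -2.0]), (0.63, [589.0, -144.0, 179.0])]), ('collar', [(0.97, [588.0, -142.0, 192.0]), (0.93, [418.0, 42.0, 13.0]), (0.56, [690.0, 273.0, 27.0])]), ('vent_grip', [(0.6, [745.0, -252.0, 0.0])])]
```

View pics/c8.png

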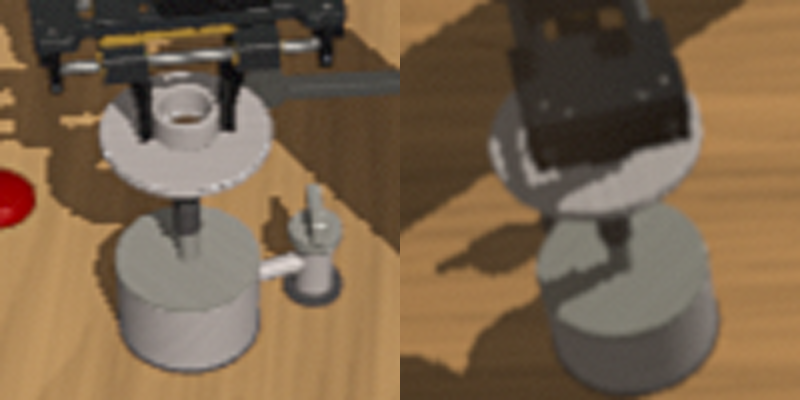

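The inner lid is home and flat on the rim. The outer lid is held level about 55 mm above the knob, and the cap is open.

```bash
python3 -c "
from h import *
close_job()"
```

```text
the job is handed in; nothing more can be done
```

The job is done and handed in at about 27 s on the robot's clock. No verdict was reported.

- **Vent cap:** I turned it anticlockwise to its stop. The wing measured 100.7°, against about 100° predicted, and the last picture shows it still turned open.
- **Nested lids:** I carried the pair by the knob and lowered them with little force. The inner lid seated at the predicted height of 48 mm, and I let go.
- **Outer lid:** I gripped it by the collar and lifted it straight up. It is held level and still over the tin, about 55 mm clear of the knob. The force of about 1.5–1.9 N matches that lid alone.
- **Last checks:** Both camera views show the inner lid flat on the rim and nothing else visibly moved in the crops I viewed. Of the networks' readings:
  - They put the inner lid's origin at 48 mm (scene) and 54 mm (side). The side value is a little high, but the picture shows the lid flat.
  - They did not find the vent wing in the last frames, so I judged the cap by eye from the picture.
  - I did not separately re-measure the ring, lens, wrench or switch cover.

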